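Stack the carved totem on the painting stand

ROBOT

A 7-joint arm with a two-finger parallel gripper is mounted at the origin on the work surface. World frame = base frame: x ahead of the robot, y to its left, z up, the work surface at z = 0. Lengths are in m, angles in rad, forces in N, time in s.
With the tool pointing down it reaches from about 0.4 to 0.85 m from the base axis. Payload 4.5 kg.
Tool frame: the origin (TCP) lies between the finger pads; the fingertips stand 11 mm ahead of it and the grasp point (between the pads) lies 8 mm behind it (r.tip_reach is the distance from the TCP to the fingertips, in m); x points along the fingers, y is the direction in which the jaws open and shut, and the axes are right-handed (so a half turn about x gives the same grasp; the last joint's range is limited). The gripper opens to 88 mm and grips with 3 to 60 N. Pads are 18 mm wide; open, the fingers measure 123 mm over their backs; the gripper's body (75 mm by 187 mm) begins 45 mm behind the grasp point.
Start: joints at [-1.152, 0.689, -0.195, 1.565, 0.157, 0.902, -0.215], TCP at [0.235, 0.579, 0.25] pointing down, gripper open.
Joint ranges: [-3.01, 3.01], [-0.46, 2.08], [-1.47, 1.51], [0.13, 2.56], [-1, 4.14], [0.04, 2.09], [-2.66, 2.66]. Speed limits (rad/s): [2.57, 2.57, 3.14, 3.14, 3.14, 3.14, 3.14].

INTERFACE

Orientations are given as a unit quaternion [x, y, z, w].
In Python, from plant import r gives the robot as it stands.
- The arm moves only by the tool drive_tool, never from a script. Its argument "deltas" is a list of rows, each a list of 3 entries, a list of its own where there are three numbers: the turn, a rotation vector about the tool's x, y, z in degrees, then the shift along the tool's x, y, z in cm, then the finger opening in cm, from 0 to 8.81. A call has 1 to 12 rows; each row shifts and turns the commanded pose from where the row before left it, along the tool's axes as they then stand; what a row does not reach is not made up. A row lasts 1/12 s, in which the tool goes at most 41.7 mm and 7.16 degrees, less where a joint would pass 70% of its speed; a pose out of reach is approached as far as the arm can. A call is refused whole if a number of a shift passes 4.17 or a number of a turn 7.16, either way. A call with a gripper value outside its range is refused whole. The fingers move at their own pace and stop on an object; "force" is the grip in N (left out, the last holds). Time passes only in rows, so rows that do not move let the fingers close. It gives the time, the measured TCP pose, the force and the opening at its end, in the units of the state.
- r.get_state(): the state, without advancing time (a new reading comes with each control period).
- r.snapshot(name): name is "side" or "top" or "wrist"; returns a dict with "color" (400x640x3 uint8, red, green, blue), "fov_y" (degrees; the focal length in pixels is half the picture's height over the tangent of half this angle, whatever the lens; pixels are square), "cx", "cy" (the principal point, pixels), "extrinsics" (4x4, takes a point from world to camera coordinates); the wrist camera has in their place "tool_from_camera" (4x4, takes a point from camera to tool coordinates, whose origin is the TCP and whose axes are the tool frame's). Camera axes: x right, y up, looking along -z (the intrinsics and any distortion apply to the point x, -y, -z); pixel columns grow to the right and rows downward; lengths in m; the calibration is good to about 2 mm. A picture is of the moment at which its call begins: read the wrist's pose just before it. There is no depth.
- r.finish_job(): hands the job in, once; it reports no verdict.
The state is a dict: "clock": time; "q": joint angles; "qd": joint speeds; "joint_torque": joint torques, N m; "tool_pos": TCP position; "eef_rot": TCP orientation; "contact_force": force on the tool from outside, world axes, zero at the start; "moment": the same for the moment, N m; "opening": opening from 0.0 (shut) to 1.0 (fully open).
Only numpy, scipy, OpenCV 4.12 (cv2) and the standard library are available. Lean on these libraries where they do the work, as an engineer would, in place of code of your own. Each camera call takes 0.05 s, during which the arm holds its last target. There are 200 camera calls.

TASK

Build the little white totem upright on the round painting stand, one piece at a time from the bottom up: the feet block first, on the middle of the stand, then the tusked mask, then the winged block, and the bird's head on top, each squarely over the one below. All must face the way the stand's brass pointer points (the winged block is the same front and back). Leave the palette, the brush jar and the green frog where they are.

Things in the scene. Friction and masses are not known exactly. Their poses are not given: they have to be found in the camera images.
- stand: Low grey round painter's stand, fixed to the bench and not turning: top disc 130 mm across and 10 mm thick, its top face 40 mm above the bench, on a narrower column and foot. Origin: centre of its foot at bench height, on the disc's axis; x axis points to the brass pointer (the front), z up. Front within 25 degrees of world +x.
- pointer: Brass bar 26 x 12 x 6 mm fixed on the stand's rim, pointing radially outward; marks the front of the stand. Its centre, the origin, lies 75 mm from the stand's axis and 35 mm above the bench, its upper face 2 mm below the top of the disc.
- feet: White-primed carved wood, upright, loose. Origin: centre of its core's underside; x points out of its front (at the start within 35 degrees of world +x), z up. The feet: the largest block, core 60 (x) x 56 (y) x 50 mm high with flat plain sides (grip it across y), and two paws 20 mm high side by side that reach 55 mm in front of the origin at the foot. Flat top at 50 mm. About 120 g.
- mask: White-primed carved wood, upright, loose. Origin: centre of its core's underside; x points out of its front (at the start within 35 degrees of world +x), z up. The mask: core 56 (x) x 52 (y) x 50 mm high with flat plain sides (grip it across y); a narrow nose (12 mm wide, reaching 43 mm in front of the origin) between two thin upturned tusks (20 mm to either side, reaching 61 mm in front), all below the flat top at 50 mm. About 110 g.
- wings: White-primed carved wood, upright, loose. Origin: centre of its core's underside; x points out of its front (at the start within 35 degrees of world +x), z up. The winged block: core 48 (x) x 50 (y) x 50 mm high with flat front and back (grip it across x); on each side a wing of three layered feathers, 14 mm thick in x, reaching 72 mm from the origin along +y and -y, 11 to 47 mm above the underside. Front and back alike. Flat top at 50 mm. About 100 g.
- head: White-primed carved wood, upright, loose. Origin: centre of its core's underside; x points out of its front (at the start within 35 degrees of world +x), z up. The bird's head: the smallest core, 46 (x) x 44 (y) x 40 mm high with rounded edges and plain sides (grip it across y); a hooked beak 18 mm wide reaching 58 mm in front of the origin, between 7 and 32 mm above the underside; a crest 10 mm wide and 36 mm long along x on top, up to 55 mm. About 80 g.
- palette: Bystander, leave it: round wooden palette 120 mm across, 10 mm thick, with dabs of paint. Origin: centre of its underside.
- jar: Bystander, leave it: terracotta brush jar 68 mm across and 85 mm high, with three brushes up to 150 mm. Origin: centre of its underside.
- frog: Bystander, leave it: finished small carved frog, green with blue feet and yellow eyes, 70 x 76 x 37 mm. Origin: centre of its underside.
Mind the look-alikes: they are no part of the job. Leave any pink or turquoise look-alike of the wings alone.

How it is judged:
On the way, in this order (a step that is already met when the one before it is completed fails the run):
1. the feet block stands on the stand, upright, centred and facing the front (horizontal distance between feet and stand below 0.014 m and height (world z) of feet between 0.034 and 0.046 m and angle between feet's own z axis and vertical below 0.1 rad and angle between the x axis of feet and the x axis of stand, either way round below 0.35 rad and x of pointer in the frame of feet above 0.03 m), for 0.2 s.
2. the mask block stands on the feet block, upright, centred and facing the front (horizontal distance between mask and feet below 0.014 m and height (world z) of mask between 0.084 and 0.096 m and angle between mask's own z axis and vertical below 0.1 rad and angle between the x axis of mask and the x axis of stand, either way round below 0.35 rad and x of pointer in the frame of mask above 0.03 m), for 0.2 s.
3. the wing block stands on the mask block, upright, centred and facing the front (horizontal distance between wings and mask below 0.014 m and height (world z) of wings between 0.134 and 0.146 m and angle between wings's own z axis and vertical below 0.1 rad and angle between the x axis of wings and the x axis of stand, either way round below 0.35 rad), for 0.2 s.
4. the bird's head stands on the wing block, upright, centred and facing the front (horizontal distance between head and wings below 0.014 m and height (world z) of head between 0.184 and 0.196 m and angle between head's own z axis and vertical below 0.1 rad and angle between the x axis of head and the x axis of stand, either way round below 0.35 rad and x of pointer in the frame of head above 0.03 m), for 0.2 s.
At the end, for the whole second after the job is handed in: Feet on the stand, mask on the feet, winged block on the mask and head on the winged block: each within 14 mm of the centre of what it stands on, at its proper height within 6 mm, upright within 0.1 rad, facing the pointer's way within 0.35 rad (the winged block either way round), and at rest (all of step 1 and all of step 2 and all of step 3 and all of step 4 and linear speed of each of feet, mask, wings, head below 0.02 m/s and angular speed of each of feet, mask, wings, head below 0.2 rad/s); the robot touches nothing.
It fails at once if the palette is pushed more than 30 mm or tipped (distance of palette from where it was at the start of the episode above 0.03 m or angle between palette's own z axis and vertical above 0.3 rad).
It fails at once if the jar is pushed more than 30 mm or tipped (distance of jar from where it was at the start of the episode above 0.03 m or angle between jar's own z axis and vertical above 0.3 rad).
It fails at once if the frog is pushed more than 30 mm or tipped (distance of frog from where it was at the start of the episode above 0.03 m or angle between frog's own z axis and vertical above 0.3 rad).
It also fails if it takes over 122 s, if anything falls off the work surface, if the arm or the gripper's body presses on something with over 40 N, if the wrist force passes 120 N, or if a joint passes its speed limit or range.

## Working session

There is one attempt and no reset: what is moved stays moved. The work goes in short steps, Python scripts to look and compute and a tool call to move; the robot and the scene stay as the last step left them, time stands still between calls to the robot, and variables do not carry over. Pictures are saved under pics/ and viewed, about 12 in all and at most 16, crops included, and the job is handed in when it is done.

Besides the shell and the picture viewer there is one more tool, called after "Emit:" by a JSON object that holds its "op" and its "data". drive_tool: Moves the arm, as the interface text tells. Its arguments: {"type":"object","properties":{"deltas":{"type":"array","items":{"type":"array"}},"force":{"type":"number"}},"required":["deltas"]}

```bash
mkdir -p pics; ls; cat > h.py <<'E'
import numpy as np, cv2, json
from plant import r
from scipy.spatial.transform import Rotation as R
def snap(n,f):
    s=r.snapshot(n); cv2.imwrite('pics/'+f+'.png',s['color'][:,:,::-1])
    d={k:(np.array(v).tolist() if k!='color' else 0) for k,v in s.items()}
    json.dump(d,open('pics/'+f+'.json','w')); return s
def ray(f,u,v,z):
    d=json.load(open('pics/'+f+'.json')); E=np.array(d['extrinsics']); F=200/np.tan(np.radians(d['fov_y']/2))
    c=np.array([(u-d['cx'])/F,-(v-d['cy'])/F,-1]); w=E[:3,:3].T@c; o=-E[:3,:3].T@E[:3,3]
    return o+w*(z-o[2])/w[2]
def proj(f,P):
    d=json.load(open('pics/'+f+'.json')); E=np.array(d['extrinsics']); F=200/np.tan(np.radians(d['fov_y']/2))
    p=np.atleast_2d(P)@E[:3,:3].T+E[:3,3]; return np.c_[d['cx']-F*p[:,0]/p[:,2], d['cy']+F*p[:,1]/p[:,2]]
E
python3 - <<'E'
from h import *
for n in ('top','side'):
    s=snap(n,n+'0'); print({k:v for k,v in s.items() if k!='color'})
print(r.get_state(), r.tip_reach)
E
```

```text
pics
{'fov_y': 55.68980515520261, 'cx': 328.2433001660132, 'cy': 194.71613428222224, 'extrinsics': array([[-0.07493197, -0.9971866 , -0.00201857,  0.11627777],
       [ 0.97314147, -0.0735667 ,  0.2181367 , -0.59809209],
       [-0.2176715 ,  0.01438106,  0.97591614, -1.185183  ],
       [ 0.        ,  0.        ,  0.        ,  1.        ]])}
{'fov_y': 54.30933917067784, 'cx': 320.6181123188825, 'cy': 196.6320048221508, 'extrinsics': array([[ 0.83761887, -0.54617408, -0.00940775, -0.44164469],
       [ 0.43025084,  0.64903061,  0.62741014, -0.33187951],
       [-0.33656924, -0.52957826,  0.77863214, -0.8403158 ],
       [ 0.        ,  0.        ,  0.        ,  1.        ]])}
{'clock': 0.1, 'q': array([-1.1522146 ,  0.68993253, -0.19454441,  1.56621782,  0.15728868,
        0.90247465, -0.21512431]), 'qd': array([-5.65971279e-04, -7.10282541e-04, -4.05820480e-04, -1.27947560e-03,
       -7.62796038e-04, -2.10427747e-04,  1.90652121e-05]), 'joint_torque': array([-2.97989165e-03, -5.28506327e+01, -1.27139859e+00, -1.53837436e+01,
       -5.25640044e-02,  1.94594133e-03,  3.66861093e-05]), 'tool_pos': array([0.23441911, 0.57879412, 0.24897651]), 'eef_rot': array([ 0.13460712,  0.69414478, -0.13575682,  0.69398417]), 'contact_force': array([-0.02161931, -0.28574486,  0.16403166]), 'moment': array([-0.03449099, -0.0502288 ,  0.01914336]), 'opening': 1.0017557538912014} 0.011
```

View pics/top0.png

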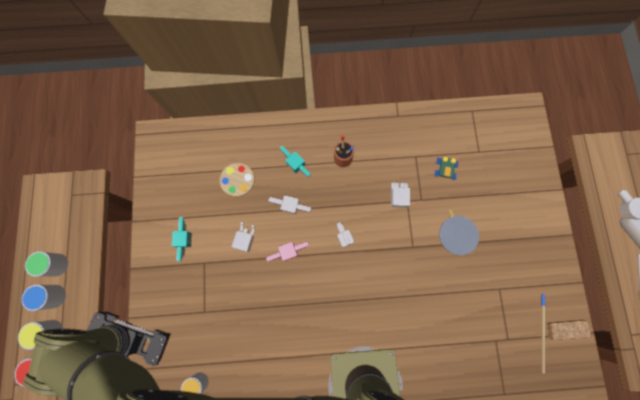

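View pics/side0.png

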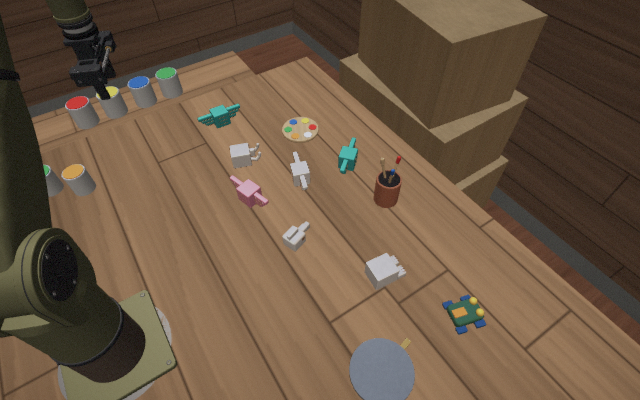

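Top view: the stand is at (459,235) with its pointer at (451,213). White pieces are the feet (401,194), mask with tusks (243,239), head with beak (345,235) and winged block (289,204). The pink (288,251) and turquoise (180,239), (295,160) winged blocks are look-alikes. I'll confirm these in an enlarged crop.

```bash
python3 - <<'E'
import cv2
a=cv2.imread('pics/top0.png')
o=cv2.resize(a[140:265,225:485],None,fx=3,fy=3,interpolation=cv2.INTER_CUBIC)
b=cv2.imread('pics/side0.png')[135:335,210:435]
cv2.imwrite('pics/crop0.png',o)
E
```

```text
(no output)
```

View pics/crop0.png

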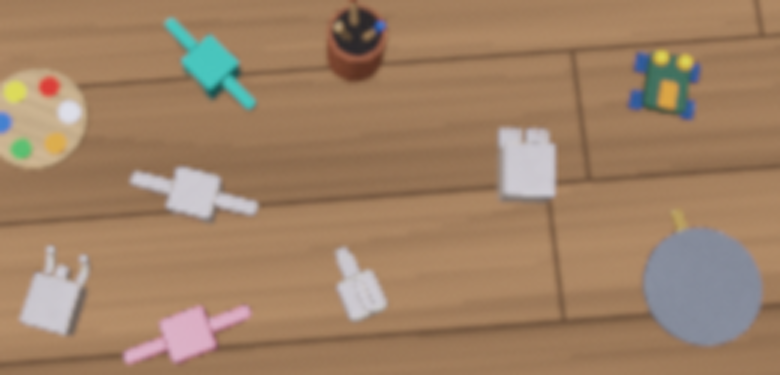

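```bash
python3 - <<'E'
from h import *
g=lambda x,y,z: ray('top0',225+x/3,140+y/3,z)[:2]
def box(n,c,z):
    P=np.array([g(*p,z) for p in c]) # FL FR BR BL
    ctr=P.mean(0); f=(P[0]+P[1]-P[2]-P[3])/2; l=(P[0]+P[3]-P[1]-P[2])/2
    print(n,ctr.round(4),'len',np.linalg.norm(f).round(3),np.linalg.norm(l).round(3),'yaw',np.degrees(np.arctan2(f[1],f[0])).round(1),(np.degrees(np.arctan2(l[1],l[0]))-90).round(1))
box('feet',[(501,138),(555,143),(555,198),(499,196)],.05)
box('mask',[(30,270),(85,285),(70,333),(22,318)],.05)
box('wings',[(182,167),(221,178),(212,218),(168,207)],.05)
box('head',[(338,280),(372,270),(385,303),(353,320)],.04)
c=g(703,286,.04); p=g(679,221,.038); print('stand',c,p,np.linalg.norm(p-c),np.degrees(np.arctan2(*(p-c)[::-1])))
w=g(133,178,.036)-g(256,208,.036); print('wing',np.linalg.norm(w),np.degrees(np.arctan2(w[1],w[0]))-90)
h=g(344,250,.028)-g(378,313,.05); print('head',np.linalg.norm(h),np.degrees(np.arctan2(*h[::-1])))
s=r.snapshot('wrist'); print({k:v for k,v in s.items() if k!='color'})
print(R.from_quat(r.get_state()['eef_rot']).as_matrix().round(3))
E
```

```text
feet [ 0.5854 -0.1709] len 0.065 0.061 yaw -7.7 -8.1
mask [0.4774 0.362 ] len 0.053 0.059 yaw -15.1 -20.3
wings [0.5862 0.1994] len 0.047 0.048 yaw -18.9 -19.3
head [0.462  0.0243] len 0.043 0.039 yaw 16.2 17.8
stand [ 0.44168907 -0.34975094] [ 0.51570688 -0.33469754] 0.07553305133703195 11.495766548277494
wing 0.1430766137259169 -18.198481103046632
head 0.08044640375584709 22.11761634823444
{'fov_y': 61.04059375519078, 'cx': 314.1919610034312, 'cy': 202.12813501642052, 'tool_from_camera': array([[-1.50312739e-04,  2.93092774e-01, -9.56083994e-01,
        -1.33364840e-01],
       [ 9.99999960e-01,  2.73292466e-04, -7.34377796e-05,
         6.53850087e-04],
       [ 2.39766470e-04, -9.56083967e-01, -2.93092803e-01,
        -7.59290176e-02],
       [ 0.00000000e+00,  0.00000000e+00,  0.00000000e+00,
         1.00000000e+00]])}
[[-0.     0.375  0.927]
 [-0.001  0.927 -0.375]
 [-1.    -0.001  0.   ]]
```

The crop confirms it: white feet block at (527,168), tusked white mask at (52,302), white wings at (195,192), white head at (362,293). Measured sizes match the descriptions within 2–5 mm. Next I'm moving to view the feet with the wrist camera.

Emit:
{"op": "drive_tool", "data": {"deltas": [[[-7,0,0],[0,0,0],8.8],[[-7,0,0],[0,0,0],8.8],[[0,0,0],[0,-2.89,1.715],8.8],[[0,0,0],[0,-2.89,1.715],8.8],[[0,0,0],[0,-2.89,1.715],8.8],[[0,0,0],[0,-2.89,1.715],8.8],[[0,0,0],[0,-2.89,1.715],8.8],[[0,0,0],[0,-2.89,1.715],8.8],[[0,0,0],[0,-2.89,1.715],8.8],[[0,0,0],[0,-2.89,1.715],8.8],[[0,0,0],[0,-2.89,1.715],8.8],[[0,0,0],[0,-2.89,1.715],8.8]], "force": 20}}

```text
clock: 1.15
tool_pos: [0.3643, 0.2675, 0.2497]
eef_rot: [0.049, 0.705, -0.05, 0.705]
contact_force: [0.6, -0.7, 0.3]
opening: 0.998
```

Emit:
{"op": "drive_tool", "data": {"deltas": [[[0,0,0],[0,-2.89,1.715],8.8],[[0,0,0],[0,-2.89,1.715],8.8],[[0,0,0],[0,-2.89,1.715],8.8],[[0,0,0],[0,-2.89,1.715],8.8],[[0,0,0],[0,-2.89,1.715],8.8],[[0,0,0],[0,-2.89,1.715],8.8],[[0,0,0],[0,-2.89,1.715],8.8],[[0,0,0],[0,-2.89,1.715],8.8],[[0,0,0],[0,-2.89,1.715],8.8],[[0,0,0],[0,-2.89,1.715],8.8],[[0,0,0],[0,-2.89,1.715],8.8],[[0,0,0],[0,-2.89,1.715],8.8]]}}

```text
clock: 2.15
tool_pos: [0.5194, -0.1048, 0.2496]
eef_rot: [0.05, 0.705, -0.05, 0.705]
contact_force: [1.1, 0.6, 0.4]
opening: 0.997
```

Emit:
{"op": "drive_tool", "data": {"deltas": [[[0,0,0],[0,-2.89,1.715],8.8],[[0,0,0],[0,-2.89,1.715],8.8],[[0,0,0],[0,0,0],8.8],[[0,0,0],[0,0,0],8.8],[[0,0,0],[0,0,0],8.8]]}}

```text
clock: 2.57
tool_pos: [0.5447, -0.1642, 0.2494]
eef_rot: [0.05, 0.706, -0.049, 0.705]
contact_force: [-0.5, 0.3, -0.2]
opening: 0.996
```

```bash
cat >> h.py <<'E'
def wsnap(f):
    st=r.get_state(); s=r.snapshot('wrist'); cv2.imwrite('pics/'+f+'.png',s['color'][:,:,::-1])
    T=np.eye(4); T[:3,:3]=R.from_quat(st['eef_rot']).as_matrix(); T[:3,3]=st['tool_pos']
    E=np.linalg.inv(T@np.array(s['tool_from_camera']))
    json.dump(dict(fov_y=s['fov_y'],cx=s['cx'],cy=s['cy'],extrinsics=E.tolist()),open('pics/'+f+'.json','w'))
def box(n,f,c,z):
    P=np.array([ray(f,*p,z)[:2] for p in c]) # FL FR BR BL
    ctr=P.mean(0); a=(P[0]+P[1]-P[2]-P[3])/2; l=(P[0]+P[3]-P[1]-P[2])/2
    print(n,ctr.round(4),'len',np.linalg.norm(a).round(4),np.linalg.norm(l).round(4),'yaw',np.degrees(np.arctan2(a[1],a[0])).round(1),(np.degrees(np.arctan2(l[1],l[0]))-90).round(1))
def plan(x,y,z):
    st=r.get_state(); M=R.from_quat(st['eef_rot']).as_matrix(); d=np.array([x,y,z])-st['tool_pos']
    print('phi',np.degrees(np.arctan2(M[1,2],M[0,2])).round(2),'tilt',M[:,0].round(3),'shift cm',(M.T@d*100).round(2))
E
python3 -c "
from h import *
wsnap('w1')"
```

```text
(no output)
```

View pics/w1.png

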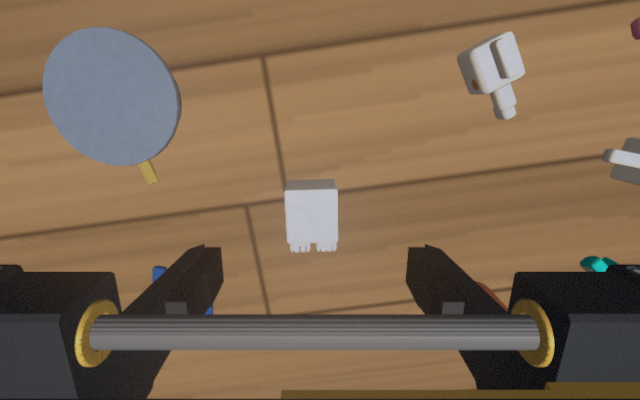

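```bash
python3 - <<'E'
from h import *
box('feet','w1',[(338,243.5),(286,243),(285.5,188.5),(337,188.5)],.05)
im=cv2.imread('pics/w1.png'); hsv=cv2.cvtColor(im,cv2.COLOR_BGR2HSV)
m=((hsv[...,0]>95)&(hsv[...,0]<130)&(hsv[...,1]>30)&(hsv[...,2]>90)).astype(np.uint8); m[:,200:]=0; m[175:]=0
c=max(cv2.findContours(m,0,1)[0],key=cv2.contourArea)[:,0]
def fit(z):
    P=np.array([ray('w1',*p,z)[:2] for p in c]); A=np.c_[2*P,np.ones(len(P))]; s=np.linalg.lstsq(A,(P**2).sum(1),rcond=None)[0]
    return s[:2],np.sqrt(s[2]+s[:2]@s[:2])
print(len(c),fit(.04)); o=fit(.04)[0]
m=((hsv[...,0]>12)&(hsv[...,0]<30)&(hsv[...,1]>150)).astype(np.uint8); m[:,170:]=0;m[:,:130]=0;m[:150]=0;m[190:]=0
ys,xs=np.nonzero(m); print(len(xs),xs.mean(),ys.mean())
for q in [(148,173),(xs.mean(),ys.mean())]:
    p=ray('w1',*q,.038)[:2]; d=p-o; print(p,np.linalg.norm(d),np.degrees(np.arctan2(d[1],d[0])))
plan(.5854,-.1709,.035)
E
```

```text
feet [ 0.5857 -0.1718] len 0.0602 0.0538 yaw -7.4 -8.4
382 (array([ 0.44340009, -0.34822021]), np.float64(0.0629457566952318))
3 153.66666666666666 171.0
[ 0.51887023 -0.3334113 ] 0.07690933721870684 11.101649180322129
[ 0.51764699 -0.32702426] 0.07721314876391719 15.932946678544894
phi -7.94 tilt [-0.001  0.001 -1.   ] shift cm [21.45 -0.19  4.16]
```

Emit:
{"op": "drive_tool", "data": {"deltas": [[[0,0,0],[2,-0.14,2.1],8.8],[[0,0,0],[2,-0.14,2.1],8.8],[[0,0,0],[3,0,0],8.8],[[0,0,0],[3,0,0],8.8],[[0,0,0],[3,0,0],8.8],[[0,0,0],[3,0,0],8.8],[[0,0,0],[2.5,0,0],8.8],[[0,0,0],[2,0,0],8.8],[[0,0,0],[1,0,0],8.8],[[0,0,0],[1,0,0],8.8],[[0,0,0],[0,0,0],8.8],[[0,0,0],[0,0,0],8.8]]}}

```text
clock: 3.62
tool_pos: [0.5867, -0.1731, 0.0253]
eef_rot: [0.049, 0.705, -0.049, 0.706]
contact_force: [0.8, -0.2, 1.0]
opening: 0.999
```

Emit:
{"op": "drive_tool", "data": {"deltas": [[[0,0,0],[0,0,0],4.5],[[0,0,0],[0,0,0],4.5],[[0,0,0],[0,0,0],4.5],[[0,0,0],[0,0,0],4.5],[[0,0,0],[0,0,0],4.5],[[0,0,0],[0,0,0],4.5],[[0,0,0],[0,0,0],4.5]], "force": 20}}

```text
clock: 4.2
tool_pos: [0.5865, -0.1737, 0.0252]
eef_rot: [0.05, 0.705, -0.05, 0.706]
contact_force: [-0.6, 0.2, 5.2]
opening: 0.636
```

Emit:
{"op": "drive_tool", "data": {"deltas": [[[0,0,0],[-1,0,0],4.5],[[-3.5,0,0],[-2.5,0,0],4.5],[[-4,0,0],[-2.5,0,0],4.5],[[-4,0,0],[-2,0,0],4.5],[[-4,0,0],[0,0,0],4.5],[[-4,0,0],[0,0,0],4.5],[[0,0,0],[0,-2.05,-2.5],4.5],[[0,0,0],[0,-2.05,-2.5],4.5],[[0,0,0],[0,-2.05,-2.5],4.5],[[0,0,0],[0,-2.05,-2.5],4.5],[[0,0,0],[0,-2.05,-2.5],4.5],[[0,0,0],[0,-2.05,-2.5],4.5]]}}

```text
clock: 5.2
tool_pos: [0.4623, -0.3252, 0.1051]
eef_rot: [-0.071, 0.704, 0.071, 0.703]
contact_force: [0.1, -0.1, -1.1]
opening: 0.635
```

Emit:
{"op": "drive_tool", "data": {"deltas": [[[0,0,0],[0,-2.05,-2.5],4.5],[[0,0,0],[0,0,0],4.5],[[0,0,0],[0,0,0],4.5],[[0,0,0],[0,0,0],4.5]]}}

```text
clock: 5.53
tool_pos: [0.4436, -0.3487, 0.105]
eef_rot: [-0.07, 0.703, 0.071, 0.704]
contact_force: [0.0, 0.9, -0.9]
opening: 0.636
```

```bash
python3 - <<'E'
from h import *
plan(.4438,-.3488,.066); wsnap('w2')
E
```

```text
phi 11.45 tilt [ 0.001  0.001 -1.   ] shift cm [ 3.9  -0.01  0.01]
```

View pics/w2.png

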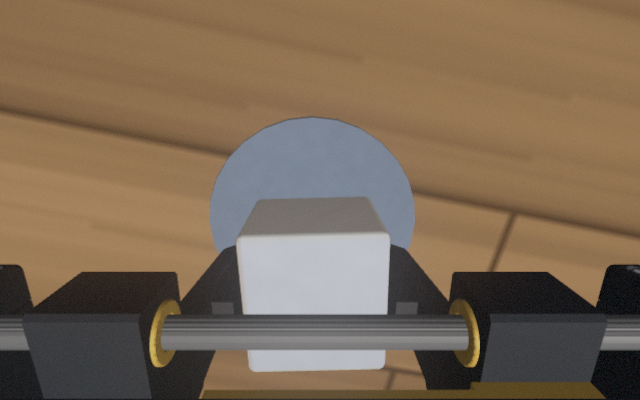

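The picture shows the feet over the disc: disc edges at columns 210 and 414, block centre about 314. That is laterally centred, so I'll lower it and release.

Emit:
{"op": "drive_tool", "data": {"deltas": [[[0,0,0],[1.5,0,0],4.5],[[0,0,0],[1.2,0,0],4.5],[[0,0,0],[0.6,0,0],4.5],[[0,0,0],[0.4,0,0],4.5],[[0,0,0],[0.2,0,0],4.5],[[0,0,0],[0.1,0,0],4.5],[[0,0,0],[0,0,0],4.5],[[0,0,0],[0,0,0],4.5]]}}

```text
clock: 6.25
tool_pos: [0.4434, -0.3483, 0.0651]
eef_rot: [-0.071, 0.704, 0.071, 0.704]
contact_force: [-1.6, 3.4, 3.9]
opening: 0.638
```

Emit:
{"op": "drive_tool", "data": {"deltas": [[[0,0,0],[0,0,0],7],[[0,0,0],[0,0,0],8.8],[[0,0,0],[0,0,0],8.8],[[0,0,0],[0,0,0],8.8],[[0,0,0],[-1,0,0],8.8],[[0,0,0],[-3,0,0],8.8],[[0,0,0],[-4,0,0],8.8],[[0,0,0],[-4,0,0],8.8],[[0,0,0],[-4,0,0],8.8],[[0,0,0],[-2.5,0,0],8.8]]}}

```text
clock: 7.08
tool_pos: [0.4444, -0.3494, 0.2544]
eef_rot: [-0.072, 0.702, 0.07, 0.705]
contact_force: [0.5, -0.6, -0.1]
opening: 1.0
```

```bash
python3 -c "
from h import *
wsnap('w3')"
```

Emit:
{"op": "drive_tool", "data": {"deltas": [[[5.7,0,0],[0,0,0],8.8],[[5.7,0,0],[0,0,0],8.8],[[5.7,0,0],[0,0,0],8.8],[[5.7,0,0],[0,0,0],8.8],[[5.7,0,0],[0,0,0],8.8],[[0,0,0],[0,3.0,-0.94],8.8],[[0,0,0],[0,3.0,-0.94],8.8],[[0,0,0],[0,3.0,-0.94],8.8],[[0,0,0],[0,3.0,-0.94],8.8],[[0,0,0],[0,3.0,-0.94],8.8],[[0,0,0],[0,3.0,-0.94],8.8],[[0,0,0],[0,3.0,-0.94],8.8]]}}

```text
clock: 8.13
tool_pos: [0.4415, -0.1276, 0.2501]
eef_rot: [0.105, 0.699, -0.105, 0.699]
contact_force: [0.7, 0.8, 0.4]
opening: 1.001
```

Emit:
{"op": "drive_tool", "data": {"deltas": [[[0,0,0],[0,3.0,-0.94],8.8],[[0,0,0],[0,3.0,-0.94],8.8],[[0,0,0],[0,3.0,-0.94],8.8],[[0,0,0],[0,3.0,-0.94],8.8],[[0,0,0],[0,3.0,-0.94],8.8],[[0,0,0],[0,3.0,-0.94],8.8],[[0,0,0],[0,3.0,-0.94],8.8],[[0,0,0],[0,3.0,-0.94],8.8],[[0,0,0],[0,3.0,-0.94],8.8],[[0,0,0],[0,3.0,-0.94],8.8],[[0,0,0],[0,3.0,-0.94],8.8],[[0,0,0],[0,3.0,-0.94],8.8]]}}

```text
clock: 9.13
tool_pos: [0.4392, 0.2497, 0.2501]
eef_rot: [0.105, 0.699, -0.105, 0.699]
contact_force: [0.6, 0.3, -0.5]
opening: 0.993
```

Emit:
{"op": "drive_tool", "data": {"deltas": [[[0,0,0],[0,3.0,-0.94],8.8],[[0,0,0],[0,3.0,-0.94],8.8],[[0,0,0],[0,3.0,-0.94],8.8],[[0,0,0],[0,3.0,-0.94],8.8],[[0,0,0],[0,0,0],8.8],[[0,0,0],[0,0,0],8.8],[[0,0,0],[0,0,0],8.8]]}}

```text
clock: 9.72
tool_pos: [0.4387, 0.3728, 0.2497]
eef_rot: [0.104, 0.699, -0.105, 0.699]
contact_force: [-0.3, -0.2, 1.1]
opening: 0.996
```

```bash
python3 - <<'E'
from h import *
wsnap('w4'); plan(.477,.362,.025)
a=cv2.imread('pics/w3.png')[60:330,150:500]; b=cv2.imread('pics/w4.png')
cv2.imwrite('pics/c34.png',np.vstack([np.hstack([a,a[:, :290]*0]),b[60:390]])[:600])
E
```

```text
phi -17.13 tilt [-0.    -0.002 -1.   ] shift cm [22.47  0.18  3.92]
```

View pics/c34.png

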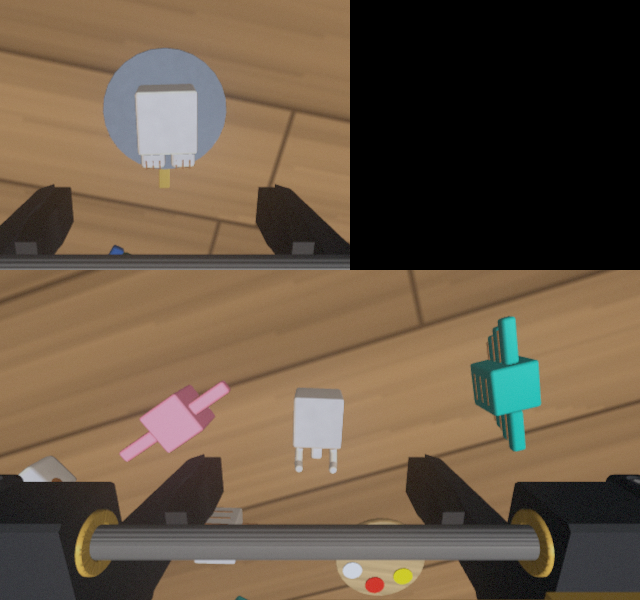

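The upper part shows the feet centred on the disc, with the paws over the pointer. In the lower part the white mask is at (318,420), between the pink block (175,420) and the turquoise one (505,385).

```bash
python3 - <<'E'
from h import *
box('feet','w3',[(346,212),(287,214),(286,152),(345,150)],.09)
p=ray('w3',315,238,.038)[:2]; d=p-np.array([.4430,-.3487]); print(p,np.linalg.norm(d),np.degrees(np.arctan2(d[1],d[0])))
box('mask','w4',[(341,238),(293,237),(296,186),(343,187)],.05)
E
```

```text
feet [ 0.4423 -0.3481] len 0.0575 0.0533 yaw 12.4 13.5
[ 0.51723543 -0.33388072] 0.07570013123333012 11.289292429837161
mask [0.476  0.3662] len 0.0558 0.0493 yaw -19.5 -18.3
```

Emit:
{"op": "drive_tool", "data": {"deltas": [[[1.9,0,0],[0,0,0],8.8],[[0,0,0],[2,0.24,1.9],8.8],[[0,0,0],[2,0.24,1.9],8.8],[[0,0,0],[3,0,0],8.8],[[0,0,0],[3,0,0],8.8],[[0,0,0],[3,0,0],8.8],[[0,0,0],[3,0,0],8.8],[[0,0,0],[2.5,0,0],8.8],[[0,0,0],[2,0,0],8.8],[[0,0,0],[1,0,0],8.8],[[0,0,0],[1,0,0],8.8],[[0,0,0],[0,0,0],8.8]]}}

```text
clock: 10.77
tool_pos: [0.4761, 0.3649, 0.0237]
eef_rot: [0.116, 0.698, -0.117, 0.697]
contact_force: [-0.3, -0.0, -0.0]
opening: 0.994
```

Emit:
{"op": "drive_tool", "data": {"deltas": [[[0,0,0],[0,0,0],4.2],[[0,0,0],[0,0,0],4.2],[[0,0,0],[0,0,0],4.2],[[0,0,0],[0,0,0],4.2],[[0,0,0],[0,0,0],4.2],[[0,0,0],[0,0,0],4.2],[[0,0,0],[0,0,0],4.2],[[0,0,0],[0,0,0],4.2]]}}

```text
clock: 11.43
tool_pos: [0.4764, 0.3659, 0.0252]
eef_rot: [0.116, 0.697, -0.117, 0.698]
contact_force: [-1.3, -1.8, 5.6]
opening: 0.586
```

Emit:
{"op": "drive_tool", "data": {"deltas": [[[0,0,0],[-1,0,0],4.2],[[0,0,0],[-3,0,0],4.2],[[0,0,0],[-3,0,0],4.2],[[0,0,0],[-3,0,0],4.2],[[0,0,0],[-3,0,0],4.2],[[0,0,0],[-3,0,0],4.2],[[0,0,0],[0,0,0],4.2],[[0,0,0],[0,0,0],4.2]]}}

```text
clock: 12.1
tool_pos: [0.477, 0.3669, 0.1866]
eef_rot: [0.118, 0.697, -0.115, 0.698]
contact_force: [-0.4, -0.3, -2.4]
opening: 0.589
```

Emit:
{"op": "drive_tool", "data": {"deltas": [[[-6.06,0,0],[0,0,0],4.2],[[-6.06,0,0],[0,0,0],4.2],[[-6.06,0,0],[0,0,0],4.2],[[-6.06,0,0],[0,0,0],4.2],[[-6.06,0,0],[0,0,0],4.2],[[0,0,0],[0,-2.89,-0.722],4.2],[[0,0,0],[0,-2.89,-0.722],4.2],[[0,0,0],[0,-2.89,-0.722],4.2],[[0,0,0],[0,-2.89,-0.722],4.2],[[0,0,0],[0,-2.89,-0.722],4.2],[[0,0,0],[0,-2.89,-0.722],4.2],[[0,0,0],[0,-2.89,-0.722],4.2]]}}

```text
clock: 13.1
tool_pos: [0.4652, 0.156, 0.1833]
eef_rot: [-0.07, 0.705, 0.07, 0.702]
contact_force: [1.5, -0.3, -1.1]
opening: 0.591
```

Emit:
{"op": "drive_tool", "data": {"deltas": [[[0,0,0],[0,-2.89,-0.722],4.2],[[0,0,0],[0,-2.89,-0.722],4.2],[[0,0,0],[0,-2.89,-0.722],4.2],[[0,0,0],[0,-2.89,-0.722],4.2],[[0,0,0],[0,-2.89,-0.722],4.2],[[0,0,0],[0,-2.89,-0.722],4.2],[[0,0,0],[0,-2.89,-0.722],4.2],[[0,0,0],[0,-2.89,-0.722],4.2],[[0,0,0],[0,-2.89,-0.722],4.2],[[0,0,0],[0,-2.89,-0.722],4.2],[[0,0,0],[0,-2.89,-0.722],4.2],[[0,0,0],[0,-2.89,-0.722],4.2]]}}

```text
clock: 14.1
tool_pos: [0.4484, -0.2003, 0.1832]
eef_rot: [-0.069, 0.705, 0.071, 0.703]
contact_force: [1.1, -0.6, -1.6]
opening: 0.587
```

Emit:
{"op": "drive_tool", "data": {"deltas": [[[0,0,0],[0,-2.89,-0.722],4.2],[[0,0,0],[0,-2.89,-0.722],4.2],[[0,0,0],[0,-2.89,-0.722],4.2],[[0,0,0],[0,-2.89,-0.722],4.2],[[0,0,0],[0,-2.89,-0.722],4.2],[[0,0,0],[0,0,0],4.2],[[0,0,0],[0,0,0],4.2],[[0,0,0],[0,0,0],4.2]]}}

```text
clock: 14.77
tool_pos: [0.4423, -0.3467, 0.1834]
eef_rot: [-0.069, 0.704, 0.071, 0.703]
contact_force: [0.5, 1.0, -1.9]
opening: 0.587
```

```bash
python3 - <<'E'
from h import *
plan(.443,-.348,.1155); wsnap('w5')
E
```

```text
phi 11.39 tilt [-0.002  0.003 -1.   ] shift cm [ 6.79 -0.16  0.05]
```

View pics/w5.png

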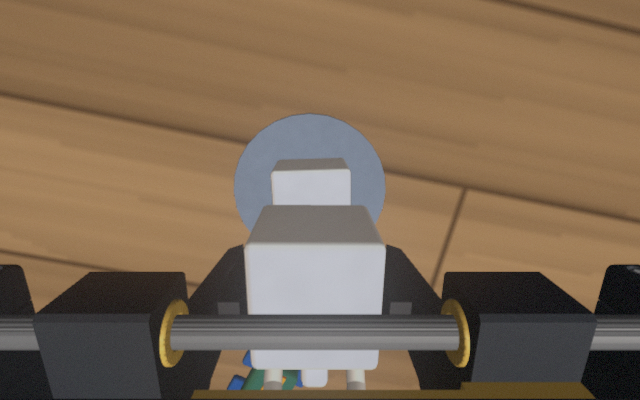

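The mask (columns 246–383, centre about 314) is lined up with the feet below it (272–350). I'll lower it.

Emit:
{"op": "drive_tool", "data": {"deltas": [[[0,0,0],[2.5,-0.16,0.05],4.2],[[0,0,0],[2,0,0],4.2],[[0,0,0],[1,0,0],4.2],[[0,0,0],[0.5,0,0],4.2],[[0,0,0],[0.4,0,0],4.2],[[0,0,0],[0.2,0,0],4.2],[[0,0,0],[0.15,0,0],4.2],[[0,0,0],[0,0,0],4.2],[[0,0,0],[0,0,0],4.2]]}}

```text
clock: 15.57
tool_pos: [0.4441, -0.3496, 0.1178]
eef_rot: [-0.07, 0.703, 0.07, 0.704]
contact_force: [0.0, 0.1, -1.4]
opening: 0.588
```

Emit:
{"op": "drive_tool", "data": {"deltas": [[[0,0,0],[0.15,0,0],4.2],[[0,0,0],[0.1,0,0],4.2],[[0,0,0],[0,0,0],4.2],[[0,0,0],[0,0,0],4.2]]}}

```text
clock: 15.9
tool_pos: [0.444, -0.3496, 0.1152]
eef_rot: [-0.07, 0.703, 0.07, 0.704]
contact_force: [-1.9, -0.2, 3.9]
opening: 0.589
```

Emit:
{"op": "drive_tool", "data": {"deltas": [[[0,0,0],[0,0,0],7],[[0,0,0],[0,0,0],8.8],[[0,0,0],[0,0,0],8.8],[[0,0,0],[0,0,0],8.8],[[0,0,0],[-1,0,0],8.8],[[0,0,0],[-3,0,0],8.8],[[0,0,0],[-4,0,0],8.8],[[0,0,0],[-4,0,0],8.8],[[0,0,0],[-4,0,0],8.8],[[0,0,0],[0,0,0],8.8],[[0,0,0],[0,0,0],8.8]]}}

```text
clock: 16.82
tool_pos: [0.445, -0.3499, 0.2776]
eef_rot: [-0.071, 0.702, 0.069, 0.705]
contact_force: [-0.8, 0.9, -0.8]
opening: 1.001
```

```bash
python3 - <<'E'
from h import *
wsnap('w6'); st=r.get_state(); print(st['q'].round(2),st['tool_pos']); plan(.444,-.349,.27)
E
```

```text
[ 0.96  0.64 -0.64  1.71  0.45  0.95  1.91] [ 0.44371697 -0.34958383  0.27561618]
phi 11.34 tilt [ 0.001 -0.001 -1.   ] shift cm [0.56 0.05 0.04]
```

Emit:
{"op": "drive_tool", "data": {"deltas": [[[7,0,0],[0,0,0],8.8],[[7,0,0],[0,0,0],8.8],[[7,0,0],[0,0,0],8.8],[[7,0,0],[0,0,0],8.8],[[7,0,0],[0,0,0],8.8],[[7,0,0],[0,0,0],8.8],[[7,0,0],[0,0,0],8.8],[[7,0,0],[0,0,0],8.8],[[7,0,0],[0,0,0],8.8],[[7,0,0],[0,0,0],8.8],[[7,0,0],[0,0,0],8.8],[[7,0,0],[0,0,0],8.8]]}}

```text
clock: 17.87
tool_pos: [0.4425, -0.3488, 0.2728]
eef_rot: [0.42, 0.57, -0.421, 0.567]
contact_force: [-0.9, -0.2, -0.1]
opening: 0.997
```

Emit:
{"op": "drive_tool", "data": {"deltas": [[[7,0,0],[0,0,0],8.8],[[7,0,0],[0,0,0],8.8],[[7,0,0],[0,0,0],8.8],[[7,0,0],[0,0,0],8.8],[[7,0,0],[0,0,0],8.8],[[0.8,0,0],[0,0,0],8.8],[[0,0,0],[0,0,0],8.8],[[0,0,0],[0,-0.195,-3.02],8.8],[[0,0,0],[0,-0.195,-3.02],8.8],[[0,0,0],[0,-0.195,-3.02],8.8],[[0,0,0],[0,-0.195,-3.02],8.8],[[0,0,0],[0,-0.195,-3.02],8.8]]}}

```text
clock: 18.87
tool_pos: [0.4819, -0.2017, 0.2741]
eef_rot: [-0.573, -0.415, 0.573, -0.414]
contact_force: [-0.2, -0.5, 0.2]
opening: 0.997
```

Emit:
{"op": "drive_tool", "data": {"deltas": [[[0,0,0],[0.2,-0.195,-3.02],8.8],[[0,0,0],[0.2,-0.195,-3.02],8.8],[[0,0,0],[0.2,-0.195,-3.02],8.8],[[0,0,0],[0.2,-0.195,-3.02],8.8],[[0,0,0],[0.2,-0.195,-3.02],8.8],[[0,0,0],[0.2,-0.195,-3.02],8.8],[[0,0,0],[0.2,-0.195,-3.02],8.8],[[0,0,0],[0.2,-0.195,-3.02],8.8],[[0,0,0],[0.2,-0.195,-3.02],8.8],[[0,0,0],[0.2,-0.195,-3.02],8.8],[[0,0,0],[0.2,-0.195,-3.02],8.8],[[0,0,0],[0.2,-0.195,-3.02],8.8]]}}

```text
clock: 19.87
tool_pos: [0.5744, 0.1493, 0.2499]
eef_rot: [-0.572, -0.415, 0.574, -0.414]
contact_force: [0.4, -0.8, 0.6]
opening: 1.004
```

Emit:
{"op": "drive_tool", "data": {"deltas": [[[0,0,0],[0,-0.195,-3.02],8.8],[[0,0,0],[0,-0.195,-3.02],8.8],[[0,0,0],[0,-0.195,-3.02],8.8],[[0,0,0],[0,0,0],8.8],[[0,0,0],[0,0,0],8.8],[[0,0,0],[0,0,0],8.8]]}}

```text
clock: 20.37
tool_pos: [0.5975, 0.2344, 0.2499]
eef_rot: [-0.573, -0.413, 0.574, -0.414]
contact_force: [-0.1, -0.1, -0.6]
opening: 0.995
```

```bash
python3 - <<'E'
from h import *
wsnap('w7'); plan(.586,.199,.025); print(r.get_state()['q'].round(2))
a=cv2.imread('pics/w6.png')[40:290,150:500]; b=cv2.imread('pics/w7.png')
cv2.imwrite('pics/c67.png',np.vstack([np.hstack([a,a[:, :290]*0]),b[:350]]))
E
```

```text
phi -108.49 tilt [-0.001 -0.002 -1.   ] shift cm [2.252e+01 1.000e-02 3.610e+00]
[-0.46  0.71  0.02  1.52 -0.02  0.92 -0.75]
```

View pics/c67.png

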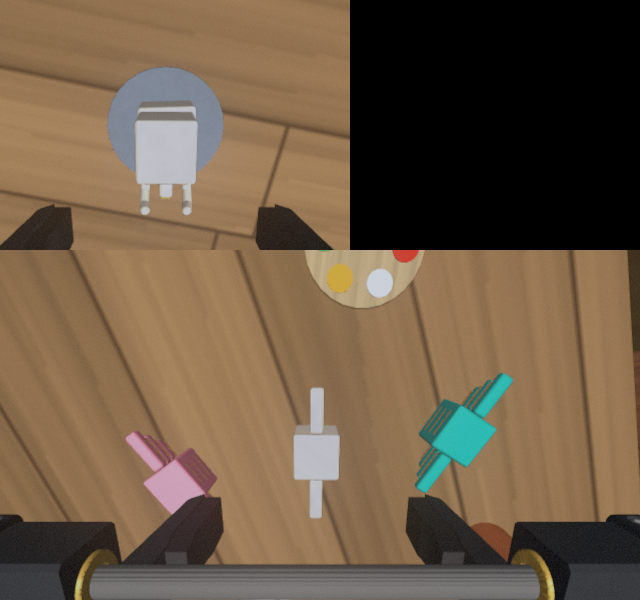

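Upper part: the mask sits squarely on the feet. Lower part: the white wings are at (317,453), with the pink look-alike (180,480) and the turquoise one (458,435) clear to the sides.

```bash
python3 - <<'E'
from h import *
box('mask','w6',[(347,223),(286,224),(285,161),(347,161)],.14)
box('wings','w7',[(338.5,177),(339,229),(294.5,229),(294,176)],.05)
a=ray('w7',317,138,.045);b=ray('w7',316,267,.045);d=a-b;print((a+b)/2,np.linalg.norm(d),np.degrees(np.arctan2(d[1],d[0]))-90)
# predicted projection
ph=np.radians(-18.5)
for c in [(.5854,.1990)]:
  P=[[c[0]+x*np.cos(ph)-y*np.sin(ph),c[1]+x*np.sin(ph)+y*np.cos(ph),z] for x,y,z in [(.024,.025,.05),(.024,-.025,.05),(-.024,-.025,.05),(-.024,.025,.05),(-.024,.025,0),(0,.072,.047),(0,-.072,.047)]]
  print(proj('w7',P).round(1).tolist())
E
```

```text
mask [ 0.445  -0.3481] len 0.0538 0.051 yaw 11.9 11.9
wings [0.5909 0.2078] len 0.0458 0.0565 yaw -19.0 -17.8
[0.58936649 0.20326137 0.045     ] 0.14134504095319678 -18.712844316861876
[[337.8, 189.4], [336.8, 235.0], [291.5, 234.9], [290.6, 189.3], [293.5, 178.1], [314.3, 142.3], [314.1, 273.2]]
```

Emit:
{"op": "drive_tool", "data": {"deltas": [[[0,0,0],[2,0.1,1.6],8.8],[[0,0,0],[2,0.1,1.6],8.8],[[0,0,0],[3,0,0],8.8],[[0,0,0],[3,0,0],8.8],[[0,0,0],[3,0,0],8.8],[[0,0,0],[3,0,0],8.8],[[0,0,0],[2.5,0,0],8.8],[[0,0,0],[2,0,0],8.8],[[0,0,0],[1,0,0],8.8],[[0,0,0],[1,0,0],8.8],[[0,0,0],[0,0,0],8.8],[[0,0,0],[0,0,0],8.8]]}}

```text
clock: 21.42
tool_pos: [0.5901, 0.2044, 0.0263]
eef_rot: [0.574, 0.413, -0.574, 0.413]
contact_force: [-0.5, 0.1, -0.2]
opening: 0.996
```

Emit:
{"op": "drive_tool", "data": {"deltas": [[[0,0,0],[0,0,0],4],[[0,0,0],[0,0,0],4],[[0,0,0],[0,0,0],4],[[0,0,0],[0,0,0],4],[[0,0,0],[0,0,0],4],[[0,0,0],[0,0,0],4],[[0,0,0],[0,0,0],4],[[0,0,0],[0,0,0],4],[[0,0,0],[0,0,0],4]]}}

```text
clock: 22.17
tool_pos: [0.5897, 0.2049, 0.0259]
eef_rot: [0.574, 0.413, -0.574, 0.413]
contact_force: [-1.5, 0.4, 2.9]
opening: 0.542
```

Emit:
{"op": "drive_tool", "data": {"deltas": [[[0,0,0],[-1,0,0],4],[[0,0,0],[-3,0,0],4],[[0,0,0],[-4,0,0],4],[[0,0,0],[-4,0,0],4],[[0,0,0],[-4,0,0],4],[[0,0,0],[-4,0,0],4],[[0,0,0],[-2.5,0,0],4],[[0,0,0],[0,0,0],4],[[0,0,0],[0,0,0],4]]}}

```text
clock: 22.92
tool_pos: [0.5902, 0.205, 0.2526]
eef_rot: [0.575, 0.413, -0.573, 0.414]
contact_force: [0.4, -0.1, -2.0]
opening: 0.543
```

```bash
python3 - <<'E'
from h import *
wsnap('w8'); plan(.4445,-.3485,.167)
E
```

```text
phi -108.44 tilt [-0.001 -0.    -1.   ] shift cm [ 8.38  3.79 57.05]
```

View pics/w8.png

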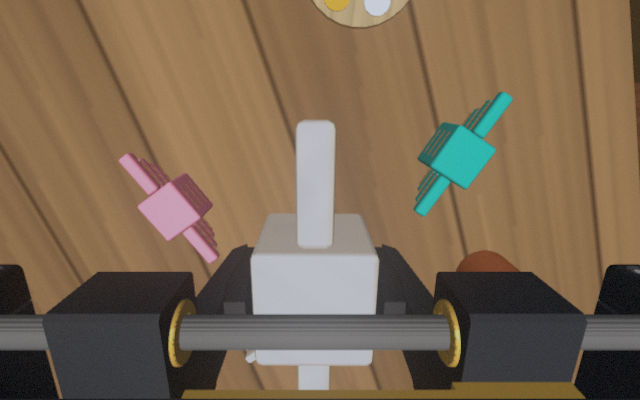

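The wings are held: core top from row 254 to row 363, columns 254–375. I'll work out the offset in the grip.

```bash
python3 - <<'E'
from h import *
st=r.get_state(); M=R.from_quat(st['eef_rot']).as_matrix()
for v in (254,363): print((M.T@(ray('w8',314,v,st['tool_pos'][2]+.0242)-st['tool_pos'])).round(4))
ph=np.radians(-78.7); d=np.array([.4445,-.3485])-st['tool_pos'][:2]
print('z',d@[np.cos(ph),np.sin(ph)],'y',d@[-np.sin(ph),np.cos(ph)])
E
```

```text
[-0.0242  0.0006 -0.0234]
[-0.0242  0.0006  0.0244]
z 0.5141277739696029 y -0.25015696040223906
```

Emit:
{"op": "drive_tool", "data": {"deltas": [[[-5.96,0,0],[0,0,0],4],[[-5.96,0,0],[0,0,0],4],[[-5.96,0,0],[0,0,0],4],[[-5.96,0,0],[0,0,0],4],[[-5.96,0,0],[0,0,0],4],[[0,0,0],[0,0,0],4],[[0,0,0],[0,-1.25,2.57],4],[[0,0,0],[0,-1.25,2.57],4],[[0,0,0],[0,-1.25,2.57],4],[[0,0,0],[0,-1.25,2.57],4],[[0,0,0],[0,-1.25,2.57],4],[[0,0,0],[0,-1.25,2.57],4]]}}

```text
clock: 23.97
tool_pos: [0.545, 0.0376, 0.2493]
eef_rot: [0.448, 0.547, -0.45, 0.546]
contact_force: [-0.0, 0.1, -1.6]
opening: 0.543
```

Emit:
{"op": "drive_tool", "data": {"deltas": [[[0,0,0],[0,-1.25,2.57],4],[[0,0,0],[0,-1.25,2.57],4],[[0,0,0],[0,-1.25,2.57],4],[[0,0,0],[0,-1.25,2.57],4],[[0,0,0],[0,-1.25,2.57],4],[[0,0,0],[0,-1.25,2.57],4],[[0,0,0],[0,-1.25,2.57],4],[[0,0,0],[0,-1.25,2.57],4],[[0,0,0],[0,-1.25,2.57],4],[[0,0,0],[0,-1.25,2.57],4],[[0,0,0],[0,-1.25,2.57],4],[[0,0,0],[0,-1.25,2.57],4]]}}

```text
clock: 24.97
tool_pos: [0.4587, -0.2938, 0.2493]
eef_rot: [0.449, 0.547, -0.449, 0.545]
contact_force: [0.2, -0.5, -1.4]
opening: 0.541
```

Emit:
{"op": "drive_tool", "data": {"deltas": [[[0,0,0],[0,-1.25,2.57],4],[[0,0,0],[0,-1.25,2.57],4],[[0,0,0],[0,0,0],4],[[0,0,0],[0,0,0],4],[[0,0,0],[0,0,0],4]]}}

```text
clock: 25.38
tool_pos: [0.4455, -0.347, 0.2496]
eef_rot: [0.449, 0.548, -0.448, 0.546]
contact_force: [-0.4, 0.9, -1.0]
opening: 0.546
```

```bash
python3 - <<'E'
from h import *
wsnap('w9'); plan(.4445,-.3485,.1665)
E
```

```text
phi -78.61 tilt [-0.001  0.002 -1.   ] shift cm [ 8.34 -0.18  0.19]
```

View pics/w9.png

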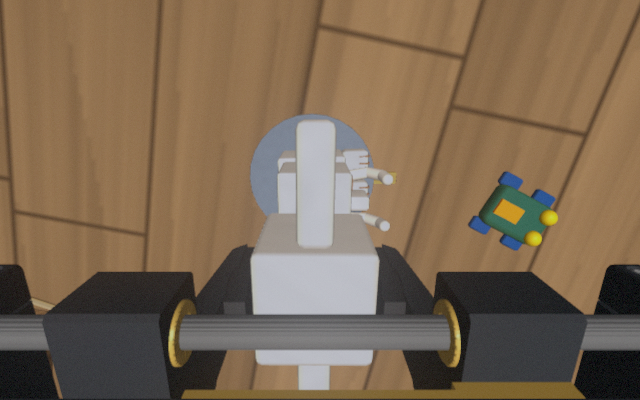

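The wings are centred over the mask core (columns 278–352), so I'll lower them.

Emit:
{"op": "drive_tool", "data": {"deltas": [[[0,0,0],[2.5,-0.1,0.15],4],[[0,0,0],[2.5,0,0],4],[[0,0,0],[1.5,0,0],4],[[0,0,0],[0.7,0,0],4],[[0,0,0],[0.4,0,0],4],[[0,0,0],[0.3,0,0],4],[[0,0,0],[0.2,0,0],4],[[0,0,0],[0,0,0],4],[[0,0,0],[0,0,0],4]]}}

```text
clock: 26.18
tool_pos: [0.4455, -0.3501, 0.1704]
eef_rot: [0.448, 0.547, -0.448, 0.547]
contact_force: [0.3, -0.1, -0.8]
opening: 0.54
```

Emit:
{"op": "drive_tool", "data": {"deltas": [[[0,0,0],[0.15,0,0],4],[[0,0,0],[0,0,0],4],[[0,0,0],[0,0,0],4],[[0,0,0],[0,0,0],4]]}}

```text
clock: 26.52
tool_pos: [0.4451, -0.35, 0.1683]
eef_rot: [0.448, 0.547, -0.448, 0.547]
contact_force: [-0.8, 0.2, -1.1]
opening: 0.543
```

Emit:
{"op": "drive_tool", "data": {"deltas": [[[0,0,0],[0.15,0,0],4],[[0,0,0],[0.1,0,0],4],[[0,0,0],[0,0,0],4],[[0,0,0],[0,0,0],4]]}}

```text
clock: 26.85
tool_pos: [0.4451, -0.35, 0.1659]
eef_rot: [0.448, 0.547, -0.448, 0.547]
contact_force: [-0.8, 0.7, 2.8]
opening: 0.54
```

Emit:
{"op": "drive_tool", "data": {"deltas": [[[0,0,0],[0,0,0],6.5],[[0,0,0],[0,0,0],8.8],[[0,0,0],[0,0,0],8.8],[[0,0,0],[0,0,0],8.8],[[0,0,0],[-1,0,0],8.8],[[0,0,0],[-3,0,0],8.8],[[0,0,0],[-4,0,0],8.8],[[0,0,0],[-4,0,0],8.8],[[0,0,0],[-3,0,0],8.8],[[0,0,0],[0,0,0],8.8],[[0,0,0],[0,0,0],8.8]]}}

```text
clock: 27.77
tool_pos: [0.4459, -0.3505, 0.3182]
eef_rot: [0.448, 0.545, -0.448, 0.549]
contact_force: [0.3, 0.7, -0.1]
opening: 0.996
```

```bash
python3 -c "
from h import *
wsnap('w10')"
```

Emit:
{"op": "drive_tool", "data": {"deltas": [[[-7,0,0],[0,0,0],8.8],[[-7,0,0],[0,0,0],8.8],[[-7,0,0],[0,0,0],8.8],[[-7,0,0],[0,0,0],8.8],[[-7,0,0],[0,0,0],8.8],[[-7,0,0],[0,0,0],8.8],[[-7,0,0],[0,0,0],8.8],[[-7,0,0],[0,0,0],8.8],[[-7,0,0],[0,0,0],8.8],[[-7,0,0],[0,0,0],8.8],[[-7,0,0],[0,0,0],8.8],[[-7,0,0],[0,0,0],8.8]]}}

```text
clock: 28.82
tool_pos: [0.444, -0.3494, 0.3139]
eef_rot: [-0.034, 0.707, 0.036, 0.705]
contact_force: [-0.7, -0.4, -0.2]
opening: 1.0
```

Emit:
{"op": "drive_tool", "data": {"deltas": [[[-7,0,0],[0,0,0],8.8],[[-7,0,0],[0,0,0],8.8],[[-0.6,0,0],[0,0,0],8.8],[[0,0,0],[0,0,0],8.8],[[0,0,0],[0,2.88,0.95],8.8],[[0,0,0],[0,2.88,0.95],8.8],[[0,0,0],[0,2.88,0.95],8.8],[[0,0,0],[0,2.88,0.95],8.8],[[0,0,0],[0,2.88,0.95],8.8],[[0,0,0],[0,2.88,0.95],8.8],[[0,0,0],[0,2.88,0.95],8.8],[[0,0,0],[0,2.88,0.95],8.8]]}}

```text
clock: 29.82
tool_pos: [0.4372, -0.106, 0.3153]
eef_rot: [-0.121, 0.697, 0.121, 0.696]
contact_force: [0.9, 0.5, -0.5]
opening: 0.999
```

Emit:
{"op": "drive_tool", "data": {"deltas": [[[0,0,0],[1.5,2.88,0.95],8.8],[[0,0,0],[1.5,2.88,0.95],8.8],[[0,0,0],[1.5,2.88,0.95],8.8],[[0,0,0],[1.5,2.88,0.95],8.8],[[0,0,0],[0,0,0],8.8],[[0,0,0],[0,0,0],8.8],[[0,0,0],[0,0,0],8.8]]}}

```text
clock: 30.4
tool_pos: [0.4341, 0.0133, 0.2555]
eef_rot: [-0.122, 0.697, 0.122, 0.696]
contact_force: [0.1, -0.5, 0.5]
opening: 1.002
```

```bash
python3 - <<'E'
from h import *
wsnap('w11'); plan(.462,.024,.02)
a=cv2.imread('pics/w10.png')[30:280,150:500]; b=cv2.imread('pics/w11.png')
c=cv2.resize(b[120:290,240:400],None,fx=1.47,fy=1.47,interpolation=cv2.INTER_CUBIC)
t=np.zeros((250,640,3),np.uint8); t[:,:350]=a; t[:c.shape[0],360:360+c.shape[1]]=c[:250]
cv2.imwrite('pics/c1011.png',np.vstack([t,b[:350]]))
E
```

```text
phi 19.78 tilt [-0.    -0.001 -1.   ] shift cm [23.57  0.15  3.01]
```

View pics/c1011.png

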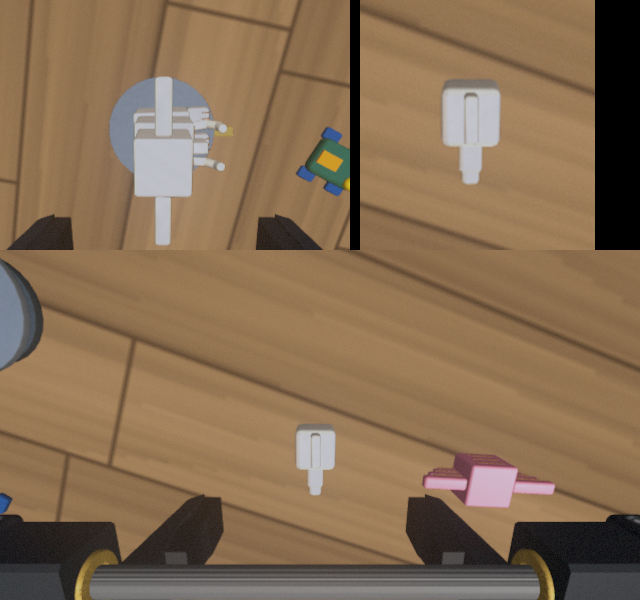

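Upper left: the wings sit squarely on the mask. Lower part: the white head is at (316,450) with its beak towards (316,490), aligned with the tool. The pink look-alike at (490,480) is clear of it.

```bash
python3 - <<'E'
from h import *
box('wings','w10',[(343,167),(343,226),(284,225),(285,168)],.19)
c=ray('w11',315.8,219.3,.04); print('front mid core',c); b=ray('w11',315,120+183/1.47,.015); print('beak tip',b)
k1=ray('w11',315.5,120+94/1.47,.055);k2=ray('w11',315.5,120+143/1.47,.055);print('crest',k1,k2,(k1+k2)/2,np.linalg.norm(k1-k2))
ph=np.radians(19.8)
for c in [(.462,.024)]:
  P=[[c[0]+x*np.cos(ph)-y*np.sin(ph),c[1]+x*np.sin(ph)+y*np.cos(ph),z] for x,y,z in [(.023,.022,.04),(.023,-.022,.04),(-.023,-.022,.04),(-.023,.022,.04),(-.023,.022,0),(.058,0,.018),(.018,0,.055),(-.018,0,.055)]]
  print(((proj('w11',P)-[240,120])*1.47+[360,0]).round(1).tolist())
E
```

```text
wings [ 0.4462 -0.3505] len 0.047 0.0485 yaw 11.2 10.9
front mid core [0.48115944 0.03263734 0.04      ]
beak tip [0.52008367 0.04582559 0.015     ]
crest [0.44043762 0.01749478 0.055     ] [0.47408201 0.02967921 0.055     ] [0.45725981 0.02358699 0.055     ] 0.03578275568972963
[[498.8, 148.6], [439.7, 148.5], [438.6, 88.2], [499.9, 88.3], [497.0, 76.7], [469.2, 179.9], [469.2, 149.2], [469.3, 100.3]]
```

Emit:
{"op": "drive_tool", "data": {"deltas": [[[0,0,0],[2,0.1,1.45],8.8],[[0,0,0],[2,0.1,1.45],8.8],[[0,0,0],[3,0,0],8.8],[[0,0,0],[3,0,0],8.8],[[0,0,0],[3,0,0],8.8],[[0,0,0],[3,0,0],8.8],[[0,0,0],[3,0,0],8.8],[[0,0,0],[2,0,0],8.8],[[0,0,0],[1.6,0,0],8.8],[[0,0,0],[1,0,0],8.8],[[0,0,0],[0,0,0],8.8],[[0,0,0],[0,0,0],8.8]]}}

```text
clock: 31.45
tool_pos: [0.4618, 0.0246, 0.02]
eef_rot: [-0.122, 0.697, 0.122, 0.696]
contact_force: [0.1, -0.3, 0.2]
opening: 0.996
```

Emit:
{"op": "drive_tool", "data": {"deltas": [[[0,0,0],[0,0,0],3.5],[[0,0,0],[0,0,0],3.5],[[0,0,0],[0,0,0],3.5],[[0,0,0],[0,0,0],3.5],[[0,0,0],[0,0,0],3.5],[[0,0,0],[0,0,0],3.5],[[0,0,0],[0,0,0],3.5],[[0,0,0],[0,0,0],3.5],[[0,0,0],[0,0,0],3.5]]}}

```text
clock: 32.2
tool_pos: [0.4614, 0.0255, 0.0202]
eef_rot: [-0.123, 0.697, 0.122, 0.696]
contact_force: [0.6, -0.9, 3.0]
opening: 0.497
```

Emit:
{"op": "drive_tool", "data": {"deltas": [[[0,0,0],[-1,0,0],3.5],[[0,0,0],[-3,0,0],3.5],[[0,0,0],[-4,0,0],3.5],[[0,0,0],[-4,0,0],3.5],[[0,0,0],[-4,0,0],3.5],[[0,0,0],[-4,0,0],3.5],[[0,0,0],[-4,0,0],3.5],[[0,0,0],[-2,0,0],3.5],[[0,0,0],[0,0,0],3.5],[[0,0,0],[0,0,0],3.5]]}}

```text
clock: 33.03
tool_pos: [0.4616, 0.0252, 0.2804]
eef_rot: [-0.122, 0.696, 0.122, 0.697]
contact_force: [-0.6, -0.5, -2.1]
opening: 0.5
```

```bash
python3 - <<'E'
from h import *
wsnap('w12'); plan(.4458,-.350,.215); st=r.get_state()
ph=np.radians(11.3); d=np.array([.4458,-.350])-st['tool_pos'][:2]
print('z',d@[np.cos(ph),np.sin(ph)],'y',d@[-np.sin(ph),np.cos(ph)])
E
```

```text
phi 19.93 tilt [-0.002 -0.001 -1.   ] shift cm [  6.46 -34.74 -14.17]
z -0.08815259622677502 y -0.36475151620169555
```

View pics/w12.png

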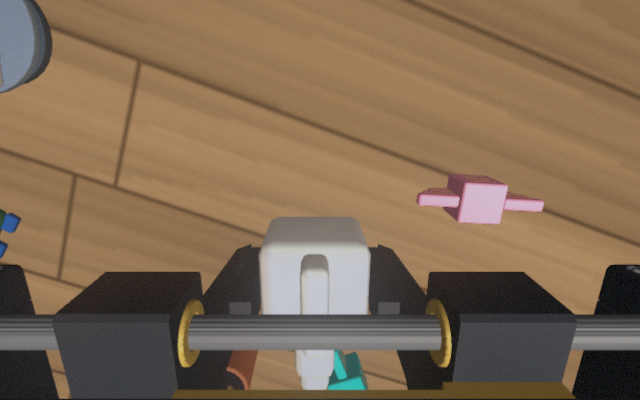

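The head is held square: core columns 262–368, opening 44 mm. I'll carry it to the stand.

Emit:
{"op": "drive_tool", "data": {"deltas": [[[4.3,0,0],[0,0,0],3.5],[[4.3,0,0],[0,0,0],3.5],[[0,0,0],[0,-2.607,-0.62],3.5],[[0,0,0],[0,-2.607,-0.62],3.5],[[0,0,0],[0,-2.607,-0.62],3.5],[[0,0,0],[0,-2.607,-0.62],3.5],[[0,0,0],[0,-2.607,-0.62],3.5],[[0,0,0],[0,-2.607,-0.62],3.5],[[0,0,0],[0,-2.607,-0.62],3.5],[[0,0,0],[0,-2.607,-0.62],3.5],[[0,0,0],[0,-2.607,-0.62],3.5],[[0,0,0],[0,-2.607,-0.62],3.5]]}}

```text
clock: 34.08
tool_pos: [0.4504, -0.2432, 0.2776]
eef_rot: [-0.069, 0.705, 0.071, 0.702]
contact_force: [0.4, 0.6, -0.2]
opening: 0.494
```

Emit:
{"op": "drive_tool", "data": {"deltas": [[[0,0,0],[0,-2.607,-0.62],3.5],[[0,0,0],[0,-2.607,-0.62],3.5],[[0,0,0],[0,-2.607,-0.62],3.5],[[0,0,0],[0,-2.607,-0.62],3.5],[[0,0,0],[0,0,0],3.5],[[0,0,0],[0,0,0],3.5],[[0,0,0],[0,0,0],3.5]]}}

```text
clock: 34.67
tool_pos: [0.4477, -0.3479, 0.2782]
eef_rot: [-0.069, 0.705, 0.072, 0.702]
contact_force: [0.1, 0.3, -0.8]
opening: 0.499
```

```bash
python3 - <<'E'
from h import *
wsnap('w13'); plan(.446,-.350,.2105)
E
```

```text
phi 11.5 tilt [-0.003  0.002 -1.   ] shift cm [ 6.82 -0.22 -0.24]
```

View pics/w13.png

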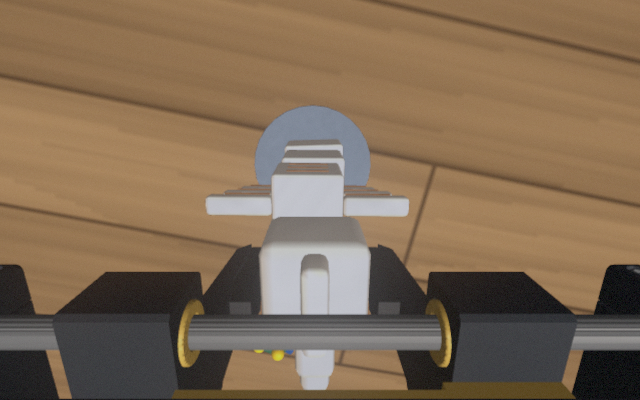

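The wings core is centred at column 308 against 314 for the head, so I'll shift about 3 mm along −y and lower.

Emit:
{"op": "drive_tool", "data": {"deltas": [[[0,0,0],[1.5,-0.3,-0.15],3.5],[[0,0,0],[2,0,0],3.5],[[0,0,0],[1.5,0,0],3.5],[[0,0,0],[0.7,0,0],3.5],[[0,0,0],[0.4,0,0],3.5],[[0,0,0],[0.2,0,0],3.5],[[0,0,0],[0.2,0,0],3.5],[[0,0,0],[0,0,0],3.5],[[0,0,0],[0,0,0],3.5]]}}

```text
clock: 35.47
tool_pos: [0.4477, -0.3526, 0.2156]
eef_rot: [-0.07, 0.704, 0.07, 0.704]
contact_force: [0.3, 0.3, -0.7]
opening: 0.497
```

Emit:
{"op": "drive_tool", "data": {"deltas": [[[0,0,0],[0.1,0,0],3.5],[[0,0,0],[0,0,0],3.5],[[0,0,0],[0,0,0],3.5],[[0,0,0],[0,0,0],3.5]]}}

```text
clock: 35.8
tool_pos: [0.4473, -0.3526, 0.2142]
eef_rot: [-0.07, 0.704, 0.07, 0.703]
contact_force: [0.0, 0.2, -0.1]
opening: 0.495
```

Emit:
{"op": "drive_tool", "data": {"deltas": [[[0,0,0],[0.15,0.1,0],3.5],[[0,0,0],[0.15,0,0],3.5],[[0,0,0],[0,0,0],3.5],[[0,0,0],[0,0,0],3.5]]}}

```text
clock: 36.13
tool_pos: [0.447, -0.3515, 0.2109]
eef_rot: [-0.07, 0.704, 0.07, 0.703]
contact_force: [-0.9, -0.4, -1.4]
opening: 0.5
```

Emit:
{"op": "drive_tool", "data": {"deltas": [[[0,0,0],[0.1,0,0],3.5],[[0,0,0],[0.05,0,0],3.5],[[0,0,0],[0,0,0],3.5],[[0,0,0],[0,0,0],3.5]]}}

```text
clock: 36.47
tool_pos: [0.4473, -0.3516, 0.2102]
eef_rot: [-0.07, 0.704, 0.07, 0.703]
contact_force: [-1.9, 1.0, 5.2]
opening: 0.495
```

Contact. I'll release, rise slowly, then back away to look.

Emit:
{"op": "drive_tool", "data": {"deltas": [[[0,0,0],[0,0,0],6],[[0,0,0],[0,0,0],8.8],[[0,0,0],[0,0,0],8.8],[[0,0,0],[0,0,0],8.8],[[0,0,0],[-1,0,0],8.8],[[0,0,0],[-3,0,0],8.8],[[0,0,0],[-4,0,0],8.8],[[0,0,0],[-4,0,0],8.8],[[0,0,0],[-3,0,0],8.8],[[0,0,0],[0,0,0],8.8],[[0,0,0],[0,0,0],8.8],[[0,0,0],[0,0,0],8.8]]}}

```text
clock: 37.47
tool_pos: [0.4466, -0.3515, 0.3592]
eef_rot: [-0.07, 0.704, 0.07, 0.703]
contact_force: [-0.6, -0.6, 0.0]
opening: 0.995
```

```bash
python3 - <<'E'
from h import *
wsnap('w14'); snap('side','side1'); print(r.get_state()['tool_pos'])
a=cv2.imread('pics/w14.png')[:300,140:500]; b=cv2.resize(cv2.imread('pics/side1.png')[200:400,280:500],None,fx=2,fy=2)
t=np.zeros((400,800,3),np.uint8); t[:300,:360]=a; t[:,360:]=b
cv2.imwrite('pics/c14.png',t)
E
```

```text
[ 0.44631799 -0.35140471  0.35818198]
```

View pics/c14.png

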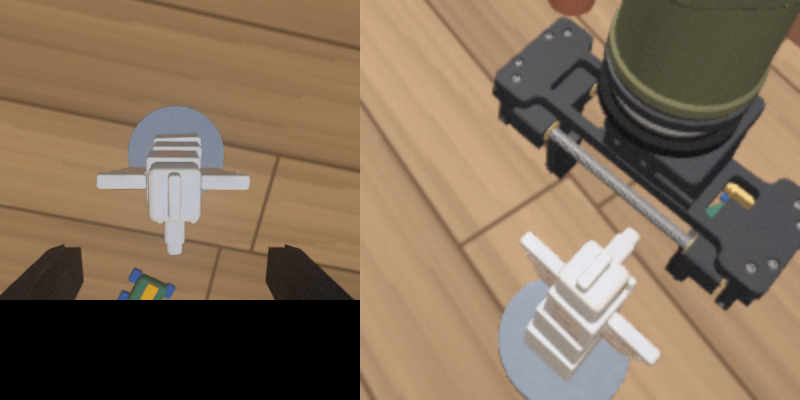

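The totem stands square: head core at columns 149–200 on the crop, wing tips at 97 and 249, which puts both centres within about 2 px. I'll do one numeric check, then hand in.

```bash
python3 - <<'E'
from h import *
f=np.array([np.cos(np.radians(11.3)),np.sin(np.radians(11.3))])
h=ray('w14',314.5,222,.23)[:2]-.023*f
a=ray('w14',237,181,.18);b=ray('w14',389,182,.18)
print('head',h,'wings',(a+b)[:2]/2,'span',np.linalg.norm(a-b))
e=np.linalg.norm(h-(a+b)[:2]/2); print('offset',e)
if e<.010: r.finish_job(); print('handed in')
E
```

```text
head [ 0.44534055 -0.35080231] wings [ 0.44629711 -0.3519926 ] span 0.14381301136097743
offset 0.0015270181084516253
the job is handed in; nothing more can be done
handed in
```

The totem is built on the stand: feet, then mask, then wings, then head, all facing the brass pointer (stand front about 11.3° from world +x). I handed the job in at about 37.5 s; no verdict is reported.

**Last checks, from the wrist camera:**

| Piece | Position (x, y) in m | Distance from the piece below |
|---|---|---|
| Stand axis | (0.443, -0.348) to (0.443, -0.349) | – |
| Feet | (0.442, -0.348) | about 1 mm |
| Mask | (0.445, -0.348) | about 3 mm |
| Wings | (0.446, -0.351) | about 3 mm |
| Head | (0.445, -0.351) | about 1.5 mm |

- **Facing:** the yaws I measured after placing were feet 12–13°, mask 12° and wings 11°. The head's was not measured; I set it down at 11.4°, and it looks square in the last pictures.
- **Height and settling:** piece heights and speeds were not measured separately. Tool heights at contact fitted the proper levels, and the last pictures show the stack upright with the gripper clear above it.
- **Bystanders:** I did not touch the palette, jar, frog or the pink and turquoise look-alikes. I did not measure their positions at the end.
- **Disagreement:** the top camera and the wrist camera differed by about 4 mm on the mask and the wings. I used the wrist values, and both pieces were gripped cleanly.

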